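Make up two kits at the packing bench

TASK

Make up the two kits from the stock standing between the two grey trays. In the long narrow tray, stand the tape measure in the longer pocket and a glue stick in the small one; in the broad tray, lay the white carton flat in the wide pocket with the black tape roll lying flat on the middle of its top, and stand the other glue stick in the narrow pocket beside it. Leave the brown carton and the beige tape roll where they are.

Things in the scene. Friction and masses are not known exactly. Their poses are not given: they have to be found in the camera images.
- long_tray: long narrow kit tray, grey plastic, fixed to the bench, 196 x 74 mm and 12 mm high; floor 3 mm thick, walls and cross wall 4 mm thick. Origin: centre of its underside; x along its length, y across, z up. Two pockets in a row along x, both 66 mm wide in y: the longer one, 124 mm long, is centred at x = -32 mm, y = 0; the small one, 60 mm long, at x = +64 mm, y = 0. Pocket floors are 3 mm and wall tops 12 mm above the origin.
- broad_tray: broad kit tray, same grey plastic, fixed to the bench, 160 x 122 mm and 12 mm high; floor 3 mm thick, walls and cross wall 4 mm thick. Origin: centre of its underside; x along its 160 mm side, y along its 122 mm side, z up. Two pockets side by side along x, both 114 mm long in y: the wide one, 88 mm in x, is centred at x = -32 mm, y = 0; the narrow one, 60 mm in x, at x = +46 mm, y = 0. Pocket floors are 3 mm and wall tops 12 mm above the origin.
- tape_measure_centre (a point): teal and black tape measure standing upright on its edge, 210 g; the case is 36 mm thick (x, where it is gripped), 72 mm long (y) and 64 mm tall. The point is the centre of the case, 32 mm above its foot; the yellow tape tongue reaches 55 mm from it to -y, low down. z up. Either way round will do.
- carton_centre (a point): small white carton with a brown tape strip, 60 mm (x, where it is gripped) x 85 mm (y) x 35 mm high, 120 g. The point is its centre, 17.5 mm above its underside; z up. Its 85 mm side goes along y of the broad tray, either way round.
- black_tape_centre (a point): roll of black tape lying flat among the stock between the trays (another, far off to the right by the white label rolls, belongs to the bench and is not meant), 57 mm across the outside, 19 mm high, solid to the gripper (grip it across the outside), 50 g. The point is its centre, 9.5 mm above its underside; z along its axis.
- glue_1_centre (a point): a white and red glue stick standing upright, 30 mm across (a plain round barrel, 28 mm for gripping), 95 mm tall, 45 g; it and the other one are alike and interchangeable. The point is its centre, half-way up (47.5 mm above its foot); z along the stick.
- glue_2_centre (a point): another white and red glue stick standing upright, 30 mm across (a plain round barrel, 28 mm for gripping), 95 mm tall, 45 g; it and the other one are alike and interchangeable. The point is its centre, half-way up (47.5 mm above its foot); z along the stick.
- brown_carton_centre (a point): bystander: larger brown carton, 68 x 120 x 40 mm, behind the stock. The point is its centre, 20 mm above the bench.
- beige_roll_centre (a point): bystander: large roll of beige packing tape lying flat, 100 mm across, 38 mm high. The point is its centre, 19 mm above the bench.
Not all that is in view belongs to the job. What is shaped like the part that bears carton_centre but pink is not meant.

How it is judged:
At the end, for the whole second after the job is handed in: Long tray: tape measure in the longer pocket, a glue stick in the small one. Broad tray: white carton in the wide pocket, black tape on it within 15 mm of its centre, other glue stick in the narrow pocket. All rest on the pocket floors (4 mm), upright or flat within 0.12 rad (x of tape_measure_centre in the frame of long_tray between -0.062 and -0.002 m and y of tape_measure_centre in the frame of long_tray between -0.019 and 0.019 m and z of tape_measure_centre in the frame of long_tray between 0.031 and 0.039 m and angle between each of tape_measure_centre, carton_centre, black_tape_centre's own z axis and vertical below 0.12 rad and x of carton_centre in the frame of broad_tray between -0.05 and -0.014 m and y of carton_centre in the frame of broad_tray between -0.022 and 0.022 m and z of carton_centre in the frame of broad_tray between 0.0165 and 0.0245 m and horizontal distance between black_tape_centre and carton_centre below 0.015 m and z of black_tape_centre in the frame of carton_centre between 0.0235 and 0.0305 m and ((x of glue_1_centre in the frame of long_tray between 0.044 and 0.084 m and y of glue_1_centre in the frame of long_tray between -0.023 and 0.023 m and z of glue_1_centre in the frame of long_tray between 0.0465 and 0.0545 m and angle between each of glue_1_centre, glue_2_centre's own z axis and vertical below 0.12 rad and x of glue_2_centre in the frame of broad_tray between 0.026 and 0.066 m and y of glue_2_centre in the frame of broad_tray between -0.047 and 0.047 m and z of glue_2_centre in the frame of broad_tray between 0.0465 and 0.0545 m) or (x of glue_2_centre in the frame of long_tray between 0.044 and 0.084 m and y of glue_2_centre in the frame of long_tray between -0.023 and 0.023 m and z of glue_2_centre in the frame of long_tray between 0.0465 and 0.0545 m and angle between each of glue_2_centre, glue_1_centre's own z axis and vertical below 0.12 rad and x of glue_1_centre in the frame of broad_tray between 0.026 and 0.066 m and y of glue_1_centre in the frame of broad_tray between -0.047 and 0.047 m and z of glue_1_centre in the frame of broad_tray between 0.0465 and 0.0545 m))); the robot touches nothing.
It fails at once if the brown carton is moved more than 20 mm (distance of brown_carton_centre from where it was at the start of the episode above 0.02 m).
It fails at once if the beige tape roll is moved more than 20 mm (distance of beige_roll_centre from where it was at the start of the episode above 0.02 m).
It also fails if it takes over 120 s, if anything falls off the work surface, if the arm or the gripper's body presses on something with over 40 N, if the wrist force passes 120 N, or if a joint passes its speed limit or range.

ROBOT

A 7-joint arm with a two-finger parallel gripper is mounted at the origin on a cart in front of the work surface, level with it; the furniture and walls round the work are solid. World frame = base frame: x ahead of the robot, y to its left, z up, the work surface at z = 0. Lengths are in m, angles in rad, forces in N, time in s.
With the tool pointing down it reaches from about 0.4 to 0.75 m from the base axis. Payload 19.5 kg.
Tool frame: the origin (TCP) lies midway between the tips of the shut fingers; the grasp point (between the pads) lies 19 mm behind it; z points along the fingers, y is the line along which they close (so a half turn about z gives the same grasp; the last joint's range is limited). The gripper opens to 85 mm and grips with 20 to 120 N. Pads are 22 mm wide; open, the fingers measure 114 mm over their backs; the gripper's body (76 mm by 85 mm) begins 54 mm behind the grasp point. The pads swing forward as they close: fully open they stand 13 mm farther back than shut.
Start: joints at [-1.33, 0.707, -0.028, 1.485, 0.022, 0.951, -0.075], TCP at [0.16, 0.552, 0.231] pointing down, gripper open.
Joint ranges: [-2.71, 2.71], [-0.32, 2.16], [-1.57, 1.52], [0, 2.45], [-1.46, 4.6], [0, 2.02], [-2.83, 2.83]. Speed limits (rad/s): [1.89, 1.89, 2.57, 2.57, 3.01, 3.01, 3.01].

INTERFACE

Orientations are given as a 3x3 rotation matrix whose columns are the frame's x, y, z axes.
In Python, from rig import * gives the robot as it stands. The module is installed in compiled form; this text tells all that it offers.
- The arm moves only by the tool arm_command, never from a script. Its argument "deltas" is a list of rows, each a list of 4 numbers: the shift along the tool's x, y, z in mm, then the turn about the tool's z in rad. In form: [[x, y, z, roll], ...]. A call has exactly 5 rows; each row is the pose to reach, as a shift and turn from the pose commanded when the call began, along the tool's axes at that moment; what a row does not reach only later rows make up. A row lasts 1/8 s, in which the tool goes at most 62.5 mm and 10.7 degrees, less where a joint would pass 70% of its speed; a pose out of reach is approached as far as the arm can. A call with a gripper value outside its range is refused whole. "fingers" is the finger opening in mm, from 0 to 85.4, set as the call begins (left out, the last holds). The fingers move at their own pace and stop on an object; the grip force is fixed at half the most. Time passes only in rows, so rows that repeat a pose let the fingers close, or fill a call up. It gives the time, the measured TCP pose, the force, the opening and the grip force at its end, in the units of the state.
- get_obs(): the state, without advancing time (a new reading comes with each control period).
- camera(name): name is "scene" or "top"; returns the picture (384x512x3 uint8, blue, green, red); there is no depth.
- calibration(name): a dict with "intrinsics" (3x3 intrinsics, pixels), "world_to_cam" (4x4, takes a point from world to camera coordinates). Camera axes: x right, y down, z forward; pixel columns grow to the right and rows downward; lengths in m; the calibration is good to about 2 mm. A picture is of the moment at which its call begins. calibration takes no time and is no camera call.
- hand_in(): hands the job in; it is judged then, once.
Trained networks look in the newest picture that a camera, given by its name, has taken for a name from the list of things; names that differ only in an ending like _2 or _b are one class to them, and where a whole thing is asked for, a point or a joint stands for the part that bears it (a point fixed in the world has none). Each returns a list of dicts, best first, with "score" (0 to 1); they miss things now and then, are a little off and sometimes report something else, mostly with a low value. They report only what shows in the picture. A call takes as long as a camera call. They do not tell look-alikes from the thing itself.
- boxes_of(query, camera): "rect" ([left, top, right, bottom] in pixels, round what is visible of it).
- silhouettes(query, camera): "pixels" (384x512 bool, what is visible of it) and "rect" ([left, top, right, bottom] in pixels, round what is visible of it).
The state is a dict: "time_s": time; "joints": joint angles; "dq": joint speeds; "effort": joint torques, N m; "position": TCP position; "tcp_rot": TCP orientation; "contact_force": force on the tool from outside, world axes, zero at the start; "wrist_torque": the same for the moment, N m; "gripper_width": opening from 0.0 (shut) to 1.0 (fully open); "grip_force": force on a finger pad.
Only numpy, scipy, OpenCV 4.12 (cv2) and the standard library are available. Lean on these libraries where they do the work, as an engineer would, in place of code of your own. Each camera call takes 0.05 s, during which the arm holds its last target. There are 200 camera calls.

## Working session

There is one attempt and no reset: what is moved stays moved. The work goes in short steps, Python scripts to look and compute and a tool call to move; the robot and the scene stay as the last step left them, time stands still between calls to the robot, and variables do not carry over. Pictures are saved under pics/ and viewed, at most 17 in all, crops included, and the job is handed in when it is done.

Besides the shell and the picture viewer there is one more tool, called after "Call:" by a JSON object that holds its "method" and its "body", one argument or row to a line. arm_command: Moves the arm, as the interface text tells. Its arguments: {"type":"object","properties":{"deltas":{"type":"array","items":{"type":"array","items":{"type":"number"}}},"fingers":{"type":"number"}},"required":["deltas"]}

```bash
mkdir -p pics; python3 - <<'E'
from rig import *
import cv2,numpy as np
o=get_obs();print(o['time_s'],o['position'],o['tcp_rot'],o['gripper_width'])
for n in("top","scene"):
    cv2.imwrite(f"pics/{n}0.png",cv2.resize(camera(n),(800,600)))
    c=calibration(n);K=c['intrinsics'];T=c['world_to_cam'];print(n,K,-T[:3,:3].T@T[:3,3],T[2,:3])
    for q in["long_tray","broad_tray","tape_measure_centre","carton_centre","black_tape_centre","glue_1_centre","brown_carton_centre","beige_roll_centre"]:
        print(n,q,[(np.round(d['rect']).tolist(),round(d['score'],2)) for d in boxes_of(q,n)[:4]])
E
```

```text
0.0 [0.16037386 0.55192322 0.2308448 ] [[-9.60276292e-01  2.79050810e-01 -2.96732677e-04]
 [ 2.79050967e-01  9.60275774e-01 -9.97284777e-04]
 [ 6.65207679e-06 -1.04047247e-03 -9.99999459e-01]] 1.000819595460736
top [[396.03898242   0.         253.53077633]
 [  0.         396.03898242 192.47206977]
 [  0.           0.           1.        ]] [ 0.38079293 -0.08677004  1.21605013] [ 0.18640821  0.01886708 -0.98229121]
top long_tray [([333.0, 179.0, 360.0, 246.0], 0.8)]
top broad_tray [([111.0, 190.0, 154.0, 247.0], 0.59)]
top tape_measure_centre [([184.0, 241.0, 210.0, 262.0], 0.65)]
top carton_centre [([291.0, 202.0, 314.0, 236.0], 0.8), ([379.0, 173.0, 406.0, 192.0], 0.66)]
top black_tape_centre [([184.0, 171.0, 205.0, 190.0], 0.5)]
top glue_1_centre [([267.0, 239.0, 278.0, 250.0], 0.66)]
top brown_carton_centre [([206.0, 124.0, 245.0, 149.0], 0.9)]
top beige_roll_centre [([126.0, 148.0, 157.0, 181.0], 0.81)]
scene [[362.98759027   0.         248.34557445]
 [  0.         362.98759027 190.55288014]
 [  0.           0.           1.        ]] [ 0.22427253 -0.88848826  0.56311431] [ 0.38841151  0.77459373 -0.49914032]
scene long_tray []
scene broad_tray []
scene tape_measure_centre [([160.0, 166.0, 177.0, 192.0], 0.58), ([186.0, 192.0, 196.0, 224.0], 0.42)]
scene carton_centre [([312.0, 271.0, 364.0, 318.0], 0.56), ([212.0, 219.0, 253.0, 248.0], 0.55)]
scene black_tape_centre [([151.0, 144.0, 206.0, 168.0], 0.72), ([221.0, 161.0, 237.0, 173.0], 0.53)]
scene glue_1_centre [([203.0, 164.0, 216.0, 194.0], 0.51)]
scene brown_carton_centre [([260.0, 161.0, 286.0, 189.0], 0.66), ([150.0, 142.0, 207.0, 167.0], 0.22)]
scene beige_roll_centre [([210.0, 137.0, 236.0, 159.0], 0.61)]
```

View pics/top0.png

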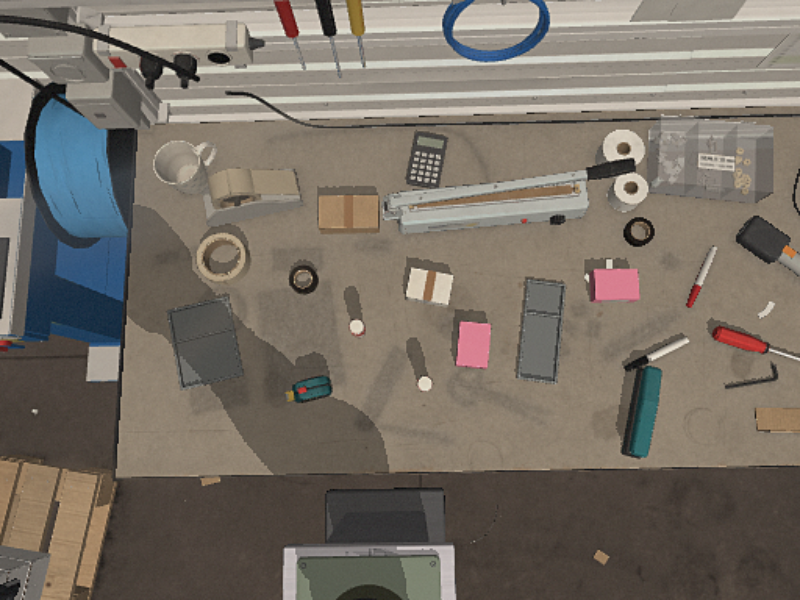

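View pics/scene0.png

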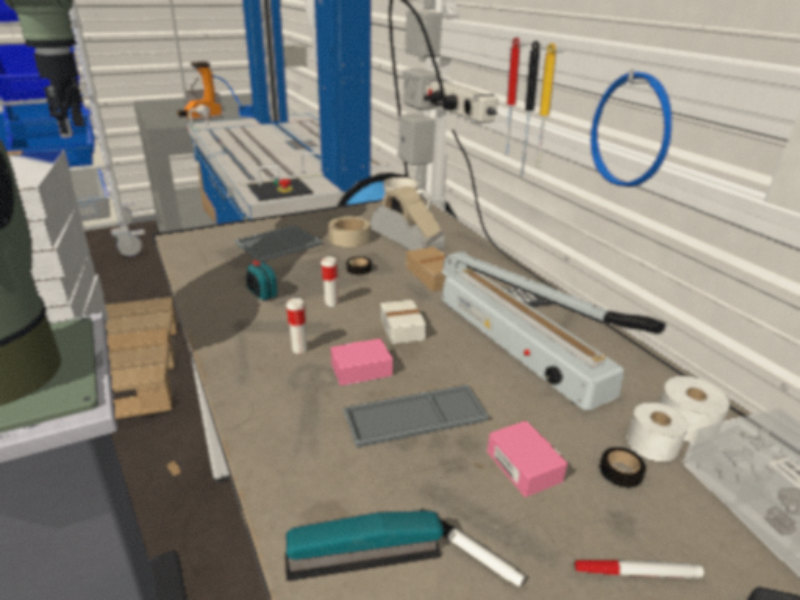

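The top view shows the stock (800-px scale): tape measure (312,389) with its tongue to the left, black tape (303,278), glue sticks (357,327) and (425,383), and white carton (429,286). The broad tray is at (205,340) and the long tray at (541,330), small pocket at the far end. The two pink cartons are decoys. Next I'll fit models to the masks.

```bash
cat > fit.py <<'E'
from rig import *
import cv2,numpy as np
from scipy.optimize import minimize
def proj(P,n="top"):
    c=calibration(n);P=np.atleast_2d(P);T=c['world_to_cam'];q=(P@T[:3,:3].T+T[:3,3])@c['intrinsics'].T
    return q[:,:2]/q[:,2:]
def ray(uv,z,n="top"):
    c=calibration(n);T=c['world_to_cam'];R=T[:3,:3];o=-R.T@T[:3,3]
    d=R.T@np.linalg.solve(c['intrinsics'],[uv[0],uv[1],1.]);return o+d*(z-o[2])/d[2]
def box(a,b,h):return np.array([[x,y,z] for x in(-a/2,a/2) for y in(-b/2,b/2) for z in(0,h)])
def cyl(d,h):return np.array([[d/2*np.cos(t),d/2*np.sin(t),z] for t in np.linspace(0,6.283,33) for z in(0,h)])
def pose(M,p,z0=0):
    c,s=np.cos(p[2]),np.sin(p[2]);return M@np.array([[c,s,0],[-s,c,0],[0,0,1]])+[p[0],p[1],z0]
def hull(M,p,n="top",z0=0):return cv2.convexHull(proj(pose(M,p,z0),n).astype(np.float32))
def fit(mask,M,yaws,n="top",z0=0):
    S=4;r=cv2.boundingRect(mask.astype(np.uint8));x0,y0,w,h=r[0]-15,r[1]-15,r[2]+30,r[3]+30
    sh=np.array([x0,y0]);m=cv2.resize(mask[y0:y0+h,x0:x0+w].astype(np.uint8),None,fx=S,fy=S,interpolation=0)>0
    def cost(p):
        im=np.zeros(m.shape,np.uint8);q=((hull(M,p,n,z0)-sh+.5)*S-.5)
        cv2.fillConvexPoly(im,np.round(q*16).astype(np.int32),1,shift=4);im=im>0
        return 1-(im&m).sum()/(im|m).sum()
    ys,xs=np.nonzero(mask);g=ray((xs.mean(),ys.mean()),z0+M[:,2].max()/2,n)
    best=None
    for y in yaws:
        s=np.array([[g[0],g[1],y]]*4)+np.diag([.015,.015,.25,0])[:4,:3]
        q=minimize(cost,s[3],method='Nelder-Mead',options=dict(initial_simplex=s,maxiter=150,xatol=1e-4))
        if best is None or q.fun<best.fun:best=q
    return best.x,1-best.fun
def grab(img,r):
    m=np.zeros(img.shape[:2],np.uint8);cv2.grabCut(img,m,tuple(r),np.zeros((1,65)),np.zeros((1,65)),6,cv2.GC_INIT_WITH_RECT)
    m=((m==1)|(m==3)).astype(np.uint8);k,l,st,_=cv2.connectedComponentsWithStats(m);return l==1+np.argmax(st[1:,4])
E
cat > a.py <<'E'
from fit import *
img=camera("top");Y=[0,.8,1.57,2.35]
items=dict(long_tray=(box(.196,.074,.012),None),broad_tray=(box(.16,.122,.012),None),tape_measure_centre=(box(.036,.072,.064),None),
 black_tape_centre=(cyl(.057,.019),None),glue_1_centre=(cyl(.03,.095),None),beige_roll_centre=(cyl(.1,.038),None),brown_carton_centre=(box(.068,.12,.04),None),
 carton=(box(.06,.085,.035),(256,166,38,34)))
big=cv2.resize(img,None,fx=4,fy=4,interpolation=cv2.INTER_CUBIC)
for k,(M,r) in items.items():
    if r: ms=[grab(img,r)]
    else: ms=[d['pixels'] for d in silhouettes(k,"top") if d['score']>.35]
    for m in ms:
        p,s=fit(m,M,[0] if 'glue' in k or 'roll' in k or 'black' in k else Y);print(k,np.round(p,4),round(s,3))
        cv2.polylines(big,[np.round((hull(M,p)+.5)*4-.5).astype(int)],True,(0,255,0),1)
cv2.imwrite("pics/ov1.png",cv2.resize(big[640:1080,400:1000],(800,587)))
cv2.imwrite("pics/ov2.png",cv2.resize(big[640:1080,980:1480],(682,600)))
E
python3 a.py
```

```text
long_tray [ 0.5452 -0.3464  2.9802] 0.968
broad_tray [0.5364 0.3189 0.2099] 0.972
tape_measure_centre [0.4383 0.1051 0.2229] 0.838
black_tape_centre [0.6573 0.1224 0.004 ] 0.777
glue_1_centre [0.552  0.0125 0.2013] 0.861
beige_roll_centre [0.7032 0.2828 0.213 ] 0.625
brown_carton_centre [0.7885 0.0288 3.1189] 0.958
carton [ 0.6387 -0.1297 -0.2288] 0.868
```

View pics/ov1.png

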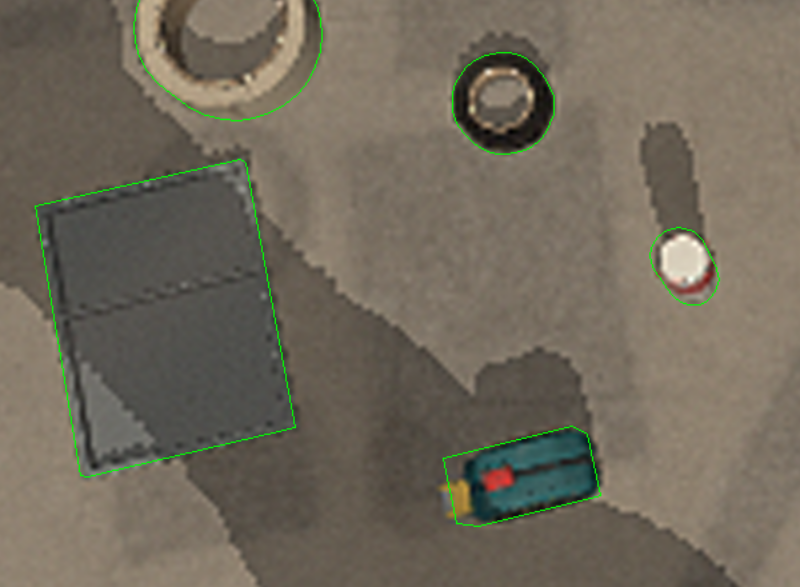

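View pics/ov2.png

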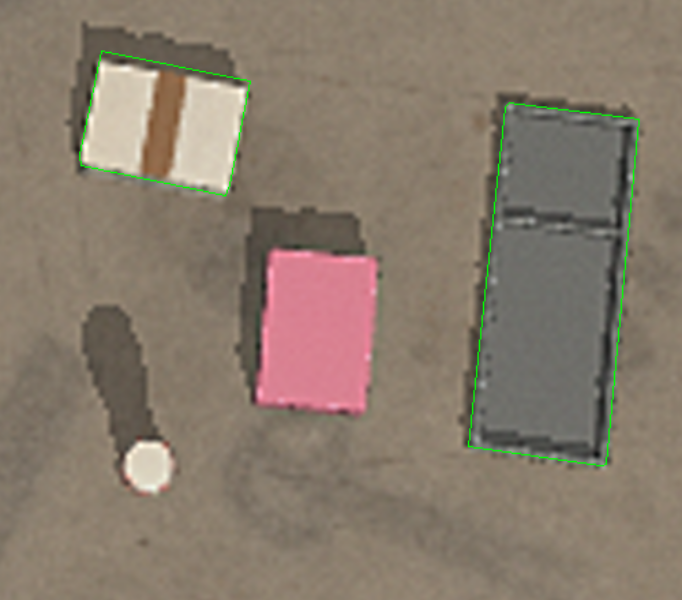

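The overlays match trays, carton, tape and glue to within about 2 mm. The tape measure fit took in the tongue, so its centre lies about 5 mm further right. Broad tray's narrow pocket and long tray's small pocket are both on the far (+x) side. Next, a helper for the deltas.

```bash
cat > go.py <<'E'
# usage: go.py x y z tool_y_angle : delta from the present pose in tool axes
import sys
from fit import *
o=get_obs();R=np.array(o['tcp_rot']);p=np.array(o['position'])
x,y,z,a=map(float,sys.argv[1:5])
d=R.T@(np.array([x,y,z])-p)*1000
psi=np.arctan2(R[1,1],R[0,1]);best=None
for k in range(-2,3):
    t=a+k*np.pi;rel=(t-np.arctan2(y,x))
    if best is None or abs(rel)<abs(best-np.arctan2(y,x)):best=t
if len(sys.argv)>5: best=a
r=-(best-psi);r=(r+np.pi)%(2*np.pi)-np.pi
print("delta",np.round(d,1),"roll",round(r,3),"| pos",np.round(p,4),"psi",round(psi,3),"q7",round(o['joints'][6],2),"w",round(o['gripper_width'],3),"t",round(o['time_s'],2))
E
python3 - <<'E'
from fit import *
print(ray((228.06,208.75),.095),ray((272.1,245.4),.095))
E
python3 go.py .437 .1 .2 .2229
```

```text
[0.54780642 0.00860745 0.095     ] [ 0.44110072 -0.1144864   0.095     ]
delta [-391.7 -357.    31.3] roll 1.065 | pos [0.1604 0.5521 0.2313] psi 1.288 q7 -0.08 w 1.001 t 1.3
```

Call:
{"method": "arm_command", "body": {
  "deltas": [
    [-60,-55,5,0.17],
    [-110,-100,10,0.33],
    [-160,-146,15,0.5],
    [-210,-192,20,0.66],
    [-250,-228,24,0.8]
  ],
  "fingers": 85
}}

```text
time_s: 1.92
position: [0.3237, 0.2845, 0.2094]
tcp_rot: [[-0.465, 0.885, 0.001], [0.885, 0.465, 0.0], [-0.0, 0.001, -1.0]]
contact_force: [1.7, 1.1, -0.0]
gripper_width: 0.993
grip_force: 0.0
```

```bash
python3 go.py .437 .1 .15 .2229
```

```text
delta [-216.    14.5   59.4] roll 0.26 | pos [0.3237 0.2845 0.2094] psi 0.483 q7 -0.16 w 0.993 t 1.93
```

Call:
{"method": "arm_command", "body": {
  "deltas": [
    [-55,4,15,0.1],
    [-105,7,30,0.2],
    [-155,11,45,0.26],
    [-200,13,57,0.26],
    [-200,13,57,0.26]
  ]
}}

```text
time_s: 2.55
position: [0.4292, 0.1127, 0.1517]
tcp_rot: [[-0.221, 0.975, -0.0], [0.975, 0.221, -0.001], [-0.001, -0.001, -1.0]]
contact_force: [0.1, 0.5, 1.0]
gripper_width: 0.996
grip_force: 0.0
```

```bash
python3 - <<'E'
from rig import *
camera("top");camera("scene")
E
python3 go.py .437 .1 .026 .2229
```

```text
delta [-17.4   5.2 126.3] roll 0.005 | pos [0.4281 0.1157 0.1523] psi 0.228 q7 0.06 w 0.996 t 2.65
```

Call:
{"method": "arm_command", "body": {
  "deltas": [
    [-17,5,10,0],
    [-17,5,55,0],
    [-17,5,95,0],
    [-17,5,122,0],
    [-17,5,122,0]
  ]
}}

```text
time_s: 3.28
position: [0.436, 0.101, 0.0295]
tcp_rot: [[-0.228, 0.974, -0.002], [0.974, 0.228, -0.0], [0.0, -0.002, -1.0]]
contact_force: [-0.8, -0.2, 1.3]
gripper_width: 0.996
grip_force: 0.0
```

Call:
{"method": "arm_command", "body": {
  "deltas": [
    [0,0,0,0],
    [0,0,0,0],
    [0,0,0,0],
    [0,0,0,0],
    [0,0,-10,0]
  ],
  "fingers": 25
}}

```text
time_s: 3.9
position: [0.4368, 0.1001, 0.0406]
tcp_rot: [[-0.226, 0.974, -0.0], [0.974, 0.226, -0.0], [-0.0, -0.0, -1.0]]
contact_force: [0.1, -0.0, -1.2]
gripper_width: 0.391
grip_force: 59.4
```

```bash
python3 go.py .5037 -.3397 .2 -1.732 1
```

```text
delta [-443.6  -34.3 -159.3] roll 1.96 | pos [0.4368 0.1001 0.0406] psi 0.228 q7 0.12 w 0.391 t 3.9
```

Call:
{"method": "arm_command", "body": {
  "deltas": [
    [0,0,-60,0.1],
    [0,0,-120,0.25],
    [-20,-2,-160,0.4],
    [-70,-6,-160,0.55],
    [-125,-10,-160,0.7]
  ]
}}

```text
time_s: 4.53
position: [0.4555, -0.0247, 0.2014]
tcp_rot: [[0.458, 0.889, 0.001], [0.889, -0.458, 0.001], [0.001, 0.001, -1.0]]
contact_force: [1.4, 0.7, -1.9]
gripper_width: 0.395
grip_force: 60.4
```

```bash
python3 go.py .5037 -.3397 .2 -1.732 1
```

```text
delta [-258.1  187.     1.2] roll 1.257 | pos [ 0.4555 -0.0247  0.2014] psi -0.475 q7 -0.14 w 0.395 t 4.53
```

Call:
{"method": "arm_command", "body": {
  "deltas": [
    [-48,34,1,0.17],
    [-90,65,1,0.34],
    [-135,98,1,0.51],
    [-180,130,1,0.68],
    [-215,156,1,0.85]
  ]
}}

```text
time_s: 5.15
position: [0.4962, -0.2882, 0.2]
tcp_rot: [[0.971, 0.24, 0.0], [0.24, -0.971, 0.0], [0.0, -0.0, -1.0]]
contact_force: [0.4, 0.6, -1.5]
gripper_width: 0.391
grip_force: 60.4
```

```bash
python3 go.py .5037 -.3397 .12 -1.732 1
```

```text
delta [-5.1 51.8 80. ] roll 0.403 | pos [ 0.4962 -0.2882  0.2   ] psi -1.329 q7 -0.41 w 0.391 t 5.15
```

Call:
{"method": "arm_command", "body": {
  "deltas": [
    [-2,25,20,0.15],
    [-5,52,40,0.3],
    [-5,52,70,0.4],
    [-5,52,80,0.4],
    [-5,52,80,0.4]
  ]
}}

```text
time_s: 5.78
position: [0.5046, -0.3375, 0.1198]
tcp_rot: [[0.989, -0.148, 0.0], [-0.148, -0.989, 0.0], [-0.0, -0.0, -1.0]]
contact_force: [-0.4, 0.1, -1.0]
gripper_width: 0.394
grip_force: 60.3
```

```bash
python3 - <<'E'
from fit import *
cv2.imwrite("pics/s1.png",cv2.resize(camera("scene")[170:300,180:340],(800,600),interpolation=2))
E
python3 go.py .5037 -.3397 .035 -1.732 1
```

```text
delta [-1.   2.  85.4] roll 0.012 | pos [ 0.5049 -0.3378  0.1204] psi -1.72 q7 -0.63 w 0.394 t 5.83
```

View pics/s1.png

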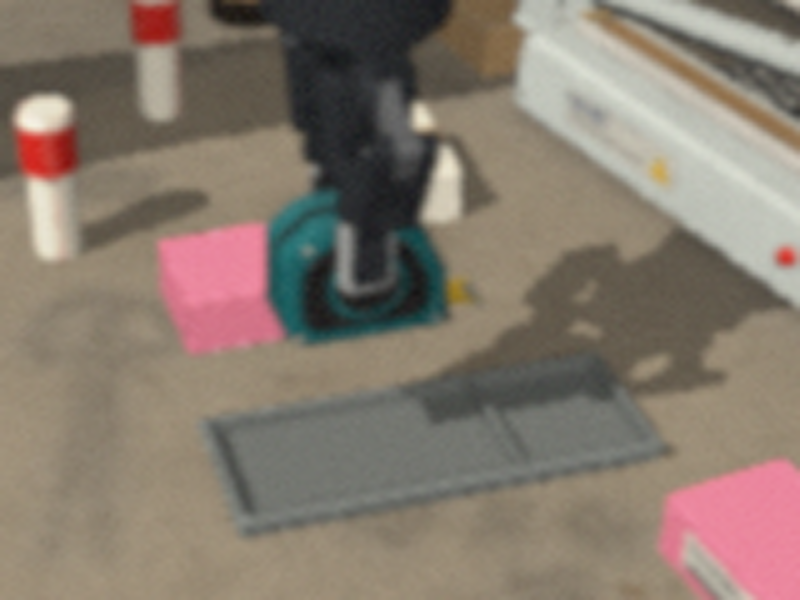

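The tape measure hangs level, centred in the fingers at (355,260), tongue to the far end over the tray. Lower it.

Call:
{"method": "arm_command", "body": {
  "deltas": [
    [-1,2,45,0.012],
    [-1,2,75,0.012],
    [-1,2,86,0.012],
    [-1,2,86,0.012],
    [-1,2,86,0.012]
  ]
}}

```text
time_s: 6.45
position: [0.5039, -0.3399, 0.0346]
tcp_rot: [[0.987, -0.162, 0.001], [-0.162, -0.987, -0.001], [0.002, 0.0, -1.0]]
contact_force: [-0.6, 0.1, -1.2]
gripper_width: 0.392
grip_force: 60.1
```

Call:
{"method": "arm_command", "body": {
  "deltas": [
    [0,0,0,0],
    [0,0,0,0],
    [0,0,-40,0],
    [0,0,-100,0],
    [0,0,-150,0]
  ],
  "fingers": 75
}}

```text
time_s: 7.08
position: [0.5032, -0.3398, 0.1857]
tcp_rot: [[0.987, -0.163, 0.0], [-0.163, -0.987, -0.001], [0.001, 0.001, -1.0]]
contact_force: [0.3, 0.3, 0.0]
gripper_width: 0.878
grip_force: 0.0
```

```bash
python3 go.py .441 -.1145 .18 1.41
```

```text
delta [ -98.  -212.2    5.5] roll -0.002 | pos [ 0.5032 -0.3398  0.1857] psi -1.734 q7 -0.69 w 0.878 t 7.08
```

Call:
{"method": "arm_command", "body": {
  "deltas": [
    [-25,-53,2,0],
    [-50,-106,4,0],
    [-75,-159,5,0],
    [-98,-212,5,0],
    [-98,-212,5,0]
  ],
  "fingers": 70
}}

```text
time_s: 7.7
position: [0.4406, -0.1109, 0.1785]
tcp_rot: [[0.987, -0.158, -0.0], [-0.158, -0.987, 0.002], [-0.001, -0.002, -1.0]]
contact_force: [0.3, -1.0, 0.5]
gripper_width: 0.815
grip_force: 0.0
```

```bash
python3 go.py .441 -.1145 .045 -1.732 1
python3 - <<'E'
from fit import *
img=camera("scene");cv2.imwrite("pics/s2.png",cv2.resize(img[150:310,120:333],(800,600),interpolation=2))
E
```

```text
delta [  1.    3.7 133.5] roll 0.003 | pos [ 0.4406 -0.1109  0.1785] psi -1.729 q7 -0.8 w 0.815 t 7.7
```

View pics/s2.png

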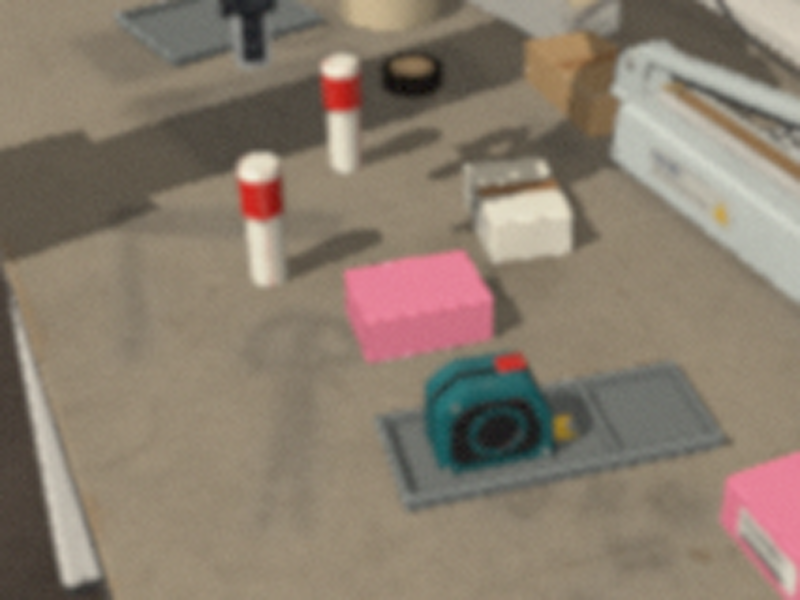

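The tape measure stands in the longer pocket at (490,420), tongue clear of the cross wall. Glue 2 is at (263,220), next.

Call:
{"method": "arm_command", "body": {
  "deltas": [
    [1,4,20,0],
    [1,4,70,0],
    [1,4,115,0],
    [1,4,133,0],
    [1,4,133,0]
  ]
}}

```text
time_s: 8.38
position: [0.4411, -0.12, 0.0446]
tcp_rot: [[0.986, -0.165, -0.001], [-0.165, -0.986, 0.0], [-0.001, -0.0, -1.0]]
contact_force: [0.7, -0.2, 0.6]
gripper_width: 0.822
grip_force: 0.0
```

Call:
{"method": "arm_command", "body": {
  "deltas": [
    [0,0,0,0],
    [0,0,0,0],
    [0,0,0,0],
    [0,0,0,0],
    [0,0,-15,0]
  ],
  "fingers": 18
}}

```text
time_s: 9.0
position: [0.4413, -0.1188, 0.0605]
tcp_rot: [[0.987, -0.163, -0.0], [-0.163, -0.987, 0.0], [-0.0, -0.0, -1.0]]
contact_force: [1.0, -0.0, 0.8]
gripper_width: 0.325
grip_force: 58.9
```

```bash
python3 go.py .6084 -.3567 .18 -1.732 1
```

```text
delta [ 203.6  207.6 -119.6] roll -0.002 | pos [ 0.4413 -0.1188  0.0605] psi -1.734 q7 -0.57 w 0.325 t 9.0
```

Call:
{"method": "arm_command", "body": {
  "deltas": [
    [0,0,-55,0],
    [0,0,-110,0],
    [40,41,-120,0],
    [80,82,-120,0],
    [120,123,-120,0]
  ]
}}

```text
time_s: 9.62
position: [0.5408, -0.2608, 0.1811]
tcp_rot: [[0.987, -0.162, 0.0], [-0.162, -0.987, -0.001], [0.0, 0.0, -1.0]]
contact_force: [0.7, 1.1, 0.1]
gripper_width: 0.322
grip_force: 59.1
```

```bash
python3 go.py .6084 -.3567 .12 -1.732 1
```

```text
delta [82.2 83.7 61.2] roll -0.001 | pos [ 0.5408 -0.2608  0.1811] psi -1.733 q7 -0.79 w 0.322 t 9.62
```

Call:
{"method": "arm_command", "body": {
  "deltas": [
    [41,42,0,0],
    [82,84,10,0],
    [82,84,35,0],
    [82,84,61,0],
    [82,84,61,0]
  ]
}}

```text
time_s: 10.25
position: [0.6062, -0.3547, 0.1178]
tcp_rot: [[0.987, -0.163, -0.003], [-0.163, -0.987, 0.002], [-0.003, -0.001, -1.0]]
contact_force: [0.2, -0.1, 0.1]
gripper_width: 0.318
grip_force: 59.1
```

```bash
python3 go.py .6084 -.3567 .0485 -1.732 1
python3 - <<'E'
from fit import *
cv2.imwrite("pics/s3.png",cv2.resize(camera("scene")[170:290,180:340],(800,600),interpolation=2))
E
```

```text
delta [ 2.7  1.7 69.3] roll -0.002 | pos [ 0.6062 -0.3547  0.1178] psi -1.734 q7 -0.84 w 0.318 t 10.25
```

View pics/s3.png

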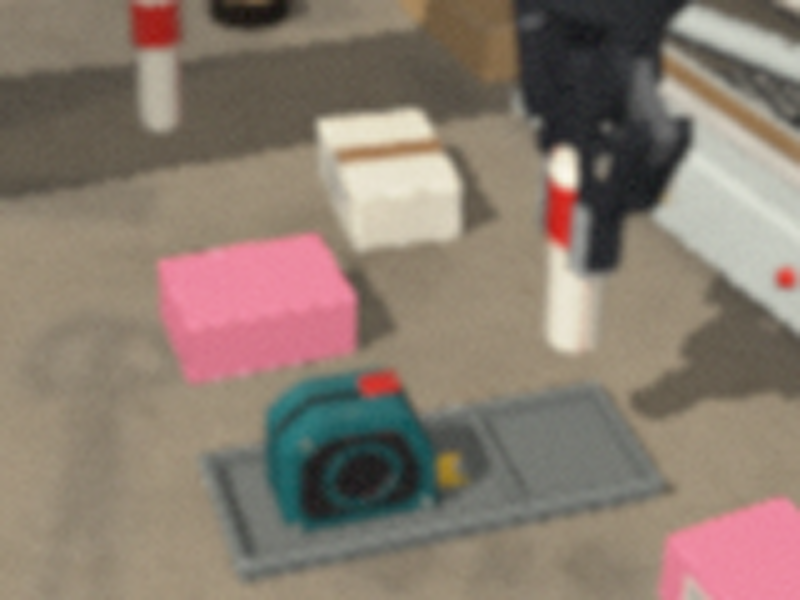

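Glue 2 hangs upright over the small pocket (572,250), sitting a few mm toward -x in the fingers, so I'll shift 3 mm and lower.

Call:
{"method": "arm_command", "body": {
  "deltas": [
    [6,2,30,0],
    [6,2,55,0],
    [6,2,69,0],
    [6,2,69,0],
    [6,2,69,0]
  ]
}}

```text
time_s: 10.92
position: [0.613, -0.359, 0.0517]
tcp_rot: [[0.987, -0.162, 0.001], [-0.162, -0.987, -0.001], [0.001, 0.001, -1.0]]
contact_force: [0.2, 1.4, 0.2]
gripper_width: 0.321
grip_force: 59.1
```

Call:
{"method": "arm_command", "body": {
  "deltas": [
    [0,0,0,0],
    [0,0,0,0],
    [0,0,-30,0],
    [0,0,-80,0],
    [0,0,-130,0]
  ],
  "fingers": 60
}}

```text
time_s: 11.55
position: [0.6125, -0.3587, 0.1821]
tcp_rot: [[0.987, -0.163, -0.0], [-0.163, -0.987, -0.0], [-0.0, 0.0, -1.0]]
contact_force: [0.1, -0.3, -0.6]
gripper_width: 0.704
grip_force: 0.0
```

```bash
python3 go.py .6387 -.1297 .12 -.229
```

```text
delta [ -11.4 -230.2   62. ] roll -1.505 | pos [ 0.6125 -0.3587  0.1821] psi -1.734 q7 -0.89 w 0.704 t 11.55
```

Call:
{"method": "arm_command", "body": {
  "deltas": [
    [-2,-40,0,-0.17],
    [-4,-80,0,-0.34],
    [-6,-120,0,-0.51],
    [-8,-160,0,-0.68],
    [-10,-200,0,-0.85]
  ],
  "fingers": 85
}}

```text
time_s: 12.18
position: [0.6353, -0.1585, 0.1806]
tcp_rot: [[0.77, 0.638, 0.0], [0.638, -0.77, -0.0], [0.0, 0.0, -1.0]]
contact_force: [0.1, -0.6, -0.6]
gripper_width: 0.994
grip_force: 0.0
```

```bash
python3 go.py .6387 -.1297 .12 -.229
```

```text
delta [ 21.  -20.1  60.6] roll -0.649 | pos [ 0.6353 -0.1585  0.1806] psi -0.878 q7 -0.33 w 0.994 t 12.18
```

Call:
{"method": "arm_command", "body": {
  "deltas": [
    [10,-10,0,-0.17],
    [21,-20,10,-0.34],
    [21,-20,30,-0.51],
    [21,-20,60,-0.65],
    [21,-20,60,-0.65]
  ]
}}

```text
time_s: 12.8
position: [0.638, -0.131, 0.1191]
tcp_rot: [[0.233, 0.972, -0.003], [0.972, -0.233, 0.001], [0.0, -0.003, -1.0]]
contact_force: [-0.2, 0.1, 0.1]
gripper_width: 0.995
grip_force: 0.0
```

```bash
python3 go.py .6387 -.1297 .006 -.229
python3 - <<'E'
from fit import *
cv2.imwrite("pics/s4.png",cv2.resize(camera("scene")[130:280,170:370],(800,600),interpolation=2))
E
```

```text
delta [  1.5   0.7 113.1] roll -0.006 | pos [ 0.638  -0.131   0.1191] psi -0.235 q7 0.18 w 0.995 t 12.8
```

View pics/s4.png

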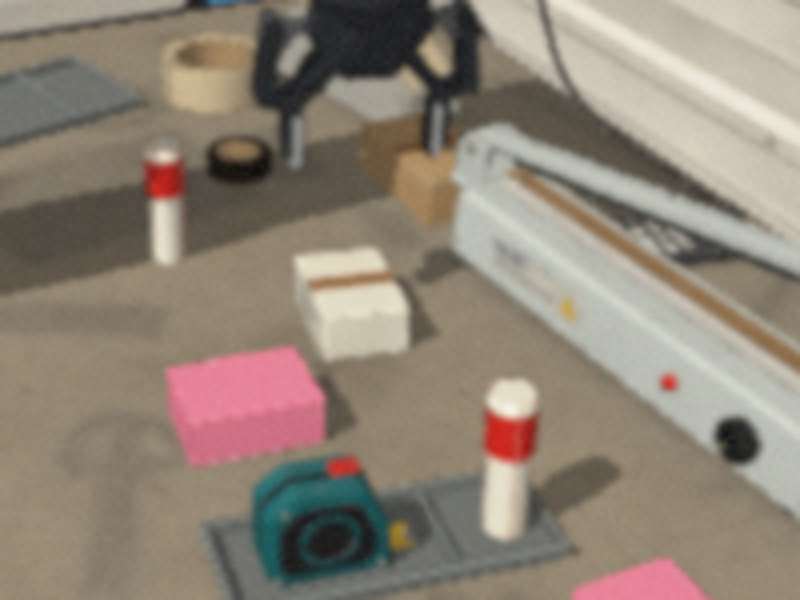

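Glue 2 stands in the small pocket (505,460). Fingers straddle the carton, but they look slightly right of it, so I'll check the carton fit in the scene view.

```bash
python3 - <<'E'
from fit import *
img=camera("scene");big=cv2.resize(img,None,fx=4,fy=4,interpolation=2)
its=[(box(.06,.085,.035),(.6387,-.1297,-.229)),(cyl(.03,.095),(.549,.0095,0)),(cyl(.057,.019),(.6573,.1224,0)),(box(.16,.122,.012),(.5364,.3189,.21)),(box(.196,.074,.012),(.5452,-.3464,-.161))]
for M,p in its: cv2.polylines(big,[np.round((hull(M,p,"scene")+.5)*4-.5).astype(int)],True,(0,255,0),1)
cv2.imwrite("pics/s5.png",big[560:1160,580:1380])
for n,i in(("scene",img),):
    m=grab(i,(240,185,40,40));print(m.sum(),fit(m,its[0][0],[-.23],n))
E
```

```text
386 (array([ 0.64017266, -0.13140483, -0.43225817]), np.float64(0.6276847189394718))
```

View pics/s5.png

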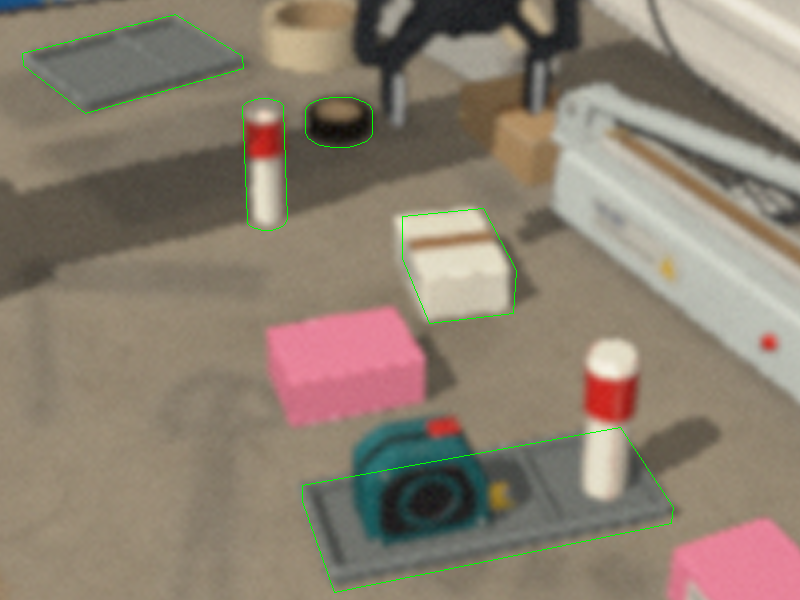

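Trays, tape roll and glue match well in the scene view. The carton estimate is about 4 mm too far in +x because the mask took in shadow, so I'm correcting that.

Call:
{"method": "arm_command", "body": {
  "deltas": [
    [0,-3,20,0],
    [0,-3,65,0],
    [0,-3,100,0],
    [0,-3,113,0],
    [0,-3,113,0]
  ]
}}

```text
time_s: 13.52
position: [0.6363, -0.1306, 0.0081]
tcp_rot: [[0.233, 0.972, 0.001], [0.972, -0.233, -0.0], [-0.0, 0.001, -1.0]]
contact_force: [0.7, 0.1, -0.1]
gripper_width: 0.997
grip_force: 0.0
```

Call:
{"method": "arm_command", "body": {
  "deltas": [
    [0,0,0,0],
    [0,0,0,0],
    [0,0,0,0],
    [0,0,0,0],
    [0,0,-20,0]
  ],
  "fingers": 45
}}

```text
time_s: 14.15
position: [0.6355, -0.1303, 0.0278]
tcp_rot: [[0.232, 0.973, -0.001], [0.973, -0.232, 0.0], [-0.0, -0.001, -1.0]]
contact_force: [-0.2, 0.5, -1.7]
gripper_width: 0.687
grip_force: 65.2
```

```bash
python3 go.py .5051 .3122 .18 .21
```

```text
delta [ 400.1 -229.8 -151.9] roll -0.444 | pos [ 0.6355 -0.1303  0.0278] psi -0.234 q7 0.21 w 0.687 t 14.15
```

Call:
{"method": "arm_command", "body": {
  "deltas": [
    [0,0,-60,0],
    [0,0,-120,-0.05],
    [20,-12,-152,-0.1],
    [65,-38,-152,-0.15],
    [115,-66,-152,-0.2]
  ]
}}

```text
time_s: 14.78
position: [0.598, -0.0023, 0.1812]
tcp_rot: [[0.034, 0.999, 0.002], [0.999, -0.034, 0.0], [0.0, 0.002, -1.0]]
contact_force: [1.7, 1.3, -1.9]
gripper_width: 0.689
grip_force: 65.5
```

```bash
python3 go.py .5051 .3122 .18 .21
```

```text
delta [ 311.2 -103.4    1. ] roll -0.244 | pos [ 0.598  -0.0023  0.1812] psi -0.034 q7 0.17 w 0.689 t 14.78
```

Call:
{"method": "arm_command", "body": {
  "deltas": [
    [52,-17,0,-0.05],
    [104,-34,0,-0.1],
    [156,-52,0,-0.15],
    [208,-69,0,-0.2],
    [260,-86,0,-0.24]
  ]
}}

```text
time_s: 15.4
position: [0.5207, 0.2613, 0.181]
tcp_rot: [[-0.206, 0.979, 0.001], [0.979, 0.206, 0.001], [0.0, 0.002, -1.0]]
contact_force: [-0.0, 1.2, -1.6]
gripper_width: 0.691
grip_force: 65.5
```

```bash
python3 go.py .5051 .3122 .08 .21
```

```text
delta [ 53.  -5. 101.] roll -0.003 | pos [0.5207 0.2613 0.181 ] psi 0.207 q7 -0.06 w 0.691 t 15.4
```

Call:
{"method": "arm_command", "body": {
  "deltas": [
    [27,-3,10,0],
    [53,-5,40,0],
    [53,-5,80,0],
    [53,-5,101,0],
    [53,-5,101,0]
  ]
}}

```text
time_s: 16.02
position: [0.5053, 0.3102, 0.0785]
tcp_rot: [[-0.204, 0.979, -0.001], [0.979, 0.204, -0.001], [-0.0, -0.001, -1.0]]
contact_force: [0.7, 0.7, -0.6]
gripper_width: 0.688
grip_force: 65.5
```

```bash
python3 go.py .5051 .3122 .0115 .21
python3 - <<'E'
from fit import *
cv2.imwrite("pics/s6.png",cv2.resize(camera("scene")[110:200,130:250],(800,600),interpolation=2))
E
```

```text
delta [ 2.   0.3 67. ] roll -0.004 | pos [0.5053 0.3102 0.0785] psi 0.206 q7 -0.1 w 0.688 t 16.02
```

View pics/s6.png

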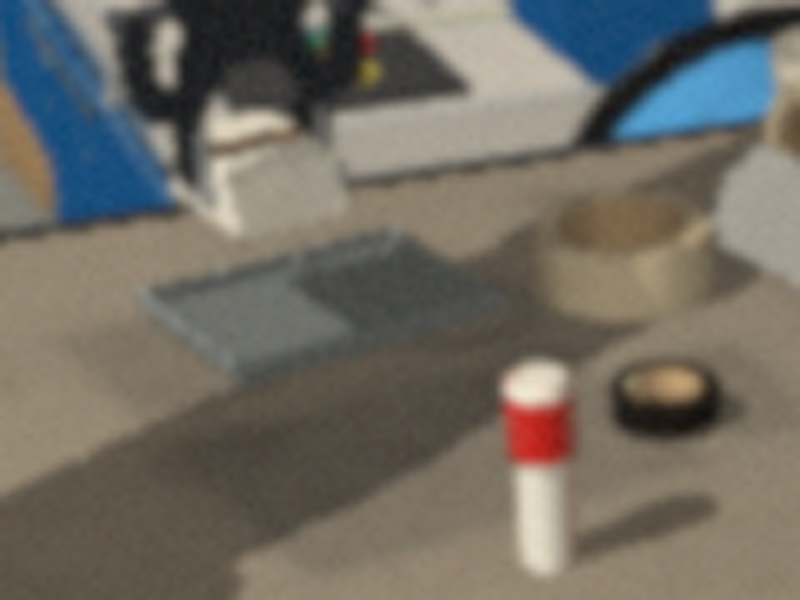

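The carton hangs above the broad tray's wide (near) pocket at (270,180) and looks level. Lower it.

Call:
{"method": "arm_command", "body": {
  "deltas": [
    [2,0,25,0],
    [2,0,50,0],
    [2,0,62,0],
    [2,0,67,0],
    [2,0,67,0]
  ]
}}

```text
time_s: 16.7
position: [0.5057, 0.3126, 0.0124]
tcp_rot: [[-0.204, 0.979, 0.001], [0.979, 0.204, 0.001], [0.0, 0.001, -1.0]]
contact_force: [-0.4, 0.7, -0.9]
gripper_width: 0.693
grip_force: 65.5
```

```bash
python3 go.py .5051 .3122 .0115 .21
python3 - <<'E'
from fit import *
cv2.imwrite("pics/s7.png",cv2.resize(camera("scene")[120:195,135:235],(800,600),interpolation=2))
E
```

```text
delta [-0.3 -0.6  0.9] roll -0.004 | pos [0.5057 0.3126 0.0124] psi 0.206 q7 -0.08 w 0.693 t 16.7
```

View pics/s7.png

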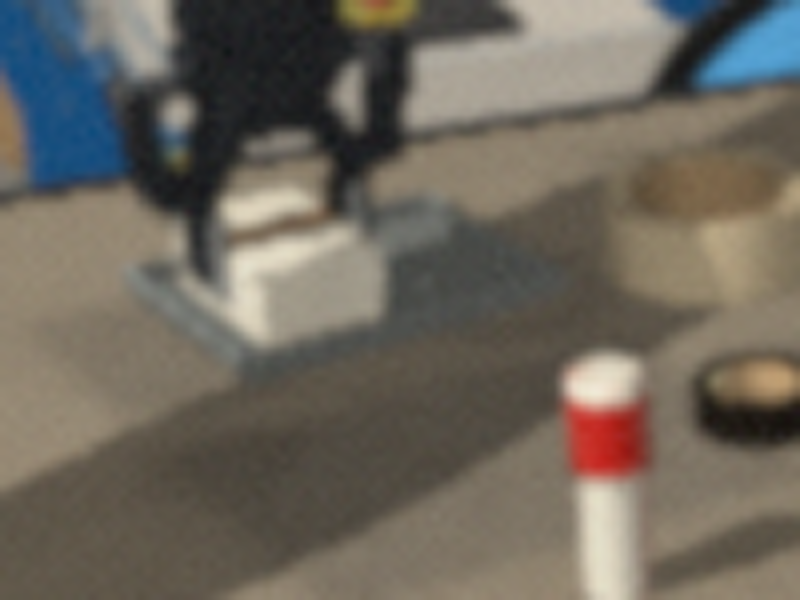

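The carton sits in the wide pocket at (310,270), near edge just inside the wall. Release.

Call:
{"method": "arm_command", "body": {
  "deltas": [
    [0,0,0,0],
    [0,0,0,0],
    [0,0,-5,0],
    [0,0,-50,0],
    [0,0,-105,0]
  ],
  "fingers": 80
}}

```text
time_s: 17.38
position: [0.5047, 0.3121, 0.1173]
tcp_rot: [[-0.204, 0.979, -0.001], [0.979, 0.204, -0.001], [-0.001, -0.001, -1.0]]
contact_force: [0.2, 0.4, 1.4]
gripper_width: 0.938
grip_force: 0.0
```

```bash
python3 go.py .6573 .1224 .1 .21
```

```text
delta [-216.9  110.6   17.3] roll -0.004 | pos [0.5047 0.3121 0.1173] psi 0.206 q7 -0.12 w 0.938 t 17.38
```

Call:
{"method": "arm_command", "body": {
  "deltas": [
    [-50,26,0,0],
    [-104,53,0,0],
    [-158,80,5,0],
    [-215,110,10,0],
    [-217,110,17,0]
  ],
  "fingers": 85
}}

```text
time_s: 18.0
position: [0.6591, 0.1173, 0.0993]
tcp_rot: [[-0.199, 0.98, 0.001], [0.98, 0.199, -0.002], [-0.003, 0.001, -1.0]]
contact_force: [-0.1, 1.1, -0.0]
gripper_width: 0.996
grip_force: 0.0
```

```bash
python3 - <<'E'
from fit import *
i=camera("scene");m=[d for d in silhouettes("black_tape_centre","scene")]
for d in m: print(d['rect'],d['score'], fit(d['pixels'],cyl(.057,.019),[0],"scene") if d['score']>.4 else '')
E
python3 go.py .6573 .1224 .0 .21
```

```text
[224.0, 165.4, 234.3, 175.2] 0.73 (array([0.65938931, 0.12509702, 0.11593155]), np.float64(0.9173499508035421))
delta [ 0.5  0.7 98.7] roll -0.005 | pos [0.6569 0.1218 0.0987] psi 0.205 q7 0.16 w 0.995 t 18.1
```

Call:
{"method": "arm_command", "body": {
  "deltas": [
    [1,1,45,0],
    [1,1,80,0],
    [1,1,95,0],
    [1,1,98,0],
    [1,1,98,0]
  ]
}}

```text
time_s: 18.73
position: [0.6584, 0.1241, 0.0026]
tcp_rot: [[-0.205, 0.979, 0.001], [0.979, 0.205, 0.0], [-0.0, 0.001, -1.0]]
contact_force: [-0.4, 0.7, -0.5]
gripper_width: 0.996
grip_force: 0.0
```

Call:
{"method": "arm_command", "body": {
  "deltas": [
    [0,0,0,0],
    [0,0,0,0],
    [0,0,0,0],
    [0,0,0,0],
    [0,0,-20,0]
  ],
  "fingers": 45
}}

```text
time_s: 19.35
position: [0.6574, 0.1235, 0.0213]
tcp_rot: [[-0.204, 0.979, -0.002], [0.979, 0.204, -0.0], [-0.0, -0.002, -1.0]]
contact_force: [0.8, -0.3, -0.2]
gripper_width: 0.626
grip_force: 63.7
```

```bash
python3 go.py .5051 .3122 .12 .21
```

```text
delta [ 215.8 -110.7  -98.5] roll -0.004 | pos [0.6574 0.1235 0.0213] psi 0.206 q7 0.18 w 0.626 t 19.35
```

```bash
python3 - <<'E'
from fit import *
i=camera("top");M=box(.06,.085,.035)
r=cv2.boundingRect(np.round(hull(M,(.505,.312,.21))).astype(int));print(r)
hsv=cv2.cvtColor(i,cv2.COLOR_BGR2HSV)
for d in silhouettes("carton_centre","top"): print(np.round(d['rect']),round(d['score'],2), fit(d['pixels'],M,[.21],"top",.003) if d['score']>.4 and d['rect'][0]<200 else '')
p=(r[0]-6,r[1]-6,r[2]+12,r[3]+12);m=grab(i,p);print(m.sum(),fit(m,M,[.21],"top",.003))
b=cv2.resize(i,None,fx=8,fy=8,interpolation=2);cv2.polylines(b,[np.round((hull(M,(.505,.312,.21),"top",.003)+.5)*8).astype(int)],True,(0,255,0),1)
cv2.imwrite("pics/t8.png",b[8*185:8*255,8*105:8*205])
E
```

```text
(114, 215, 35, 28)
[378. 172. 411. 192.] 0.85 
[289. 203. 314. 234.] 0.79 
2 (array([0.52601397, 0.3279289 , 0.00665326]), np.float64(0.005946850027875872))
```

View pics/t8.png

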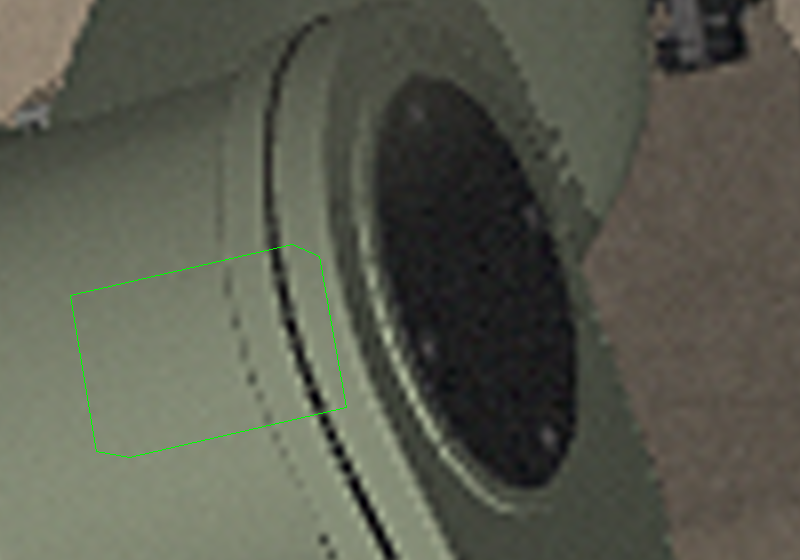

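The arm's elbow hides the carton from above, so I'll measure it in the scene view instead.

```bash
python3 - <<'E'
from fit import *
i=camera("scene");M=box(.06,.085,.035)
h=np.round(hull(M,(.505,.312,.21),"scene",.003)).astype(int);r=cv2.boundingRect(h);print(r)
print([(np.round(d['rect']).tolist(),round(d['score'],2)) for d in silhouettes("carton_centre","scene")])
for d in silhouettes("carton_centre","scene"):
    x=d['rect']
    if x[0]<190 and x[1]<170: print(fit(d['pixels'],M,[.21],"scene",.003))
hsv=cv2.cvtColor(i,cv2.COLOR_BGR2HSV);x,y,w,hh=r
m=np.zeros(i.shape[:2],bool);s=np.s_[y-4:y+hh+4,x-5:x+w+5];m[s]=(i[s].min(2)>125)
m=cv2.morphologyEx(m.astype(np.uint8),cv2.MORPH_CLOSE,np.ones((5,5)))
k,l,st,_=cv2.connectedComponentsWithStats(m);m=l==1+np.argmax(st[1:,4]);print(m.sum(),cv2.contourArea(h),fit(m,M,[.21],"scene",.003))
b=cv2.resize(i,None,fx=8,fy=8,interpolation=2)
cv2.polylines(b,[np.round((hull(M,(.505,.312,.21),"scene",.003)+.5)*8).astype(int)],True,(0,255,0),1)
cv2.imwrite("pics/t9.png",b[8*120:8*195,8*135:8*235])
E
```

```text
(156, 143, 28, 22)
[([314.0, 273.0, 364.0, 322.0], 0.97), ([155.0, 146.0, 185.0, 165.0], 0.88), ([214.0, 219.0, 252.0, 246.0], 0.88), ([150.0, 143.0, 206.0, 168.0], 0.63)]
(array([0.50643389, 0.3151594 , 0.149153  ]), np.float64(0.8989123480486244))
(array([0.57743281, 0.29284509, 0.03059862]), np.float64(0.5311266988163086))
394 394.0 (array([0.50402142, 0.32265817, 0.19203943]), np.float64(0.9363468634686347))
```

View pics/t9.png

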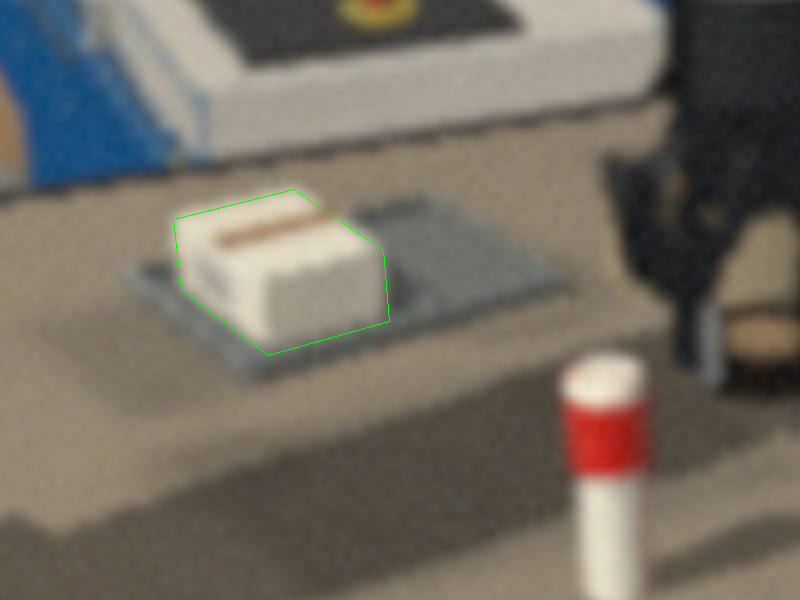

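The carton lies flat in the wide pocket, a little farther along +y than planned (about y = 0.317), so I'll aim the tape at (0.505, 0.317).

Call:
{"method": "arm_command", "body": {
  "deltas": [
    [20,-10,-50,0],
    [70,-36,-90,0],
    [124,-62,-98,0],
    [176,-88,-98,0],
    [220,-110,-98,0]
  ]
}}

```text
time_s: 20.23
position: [0.5034, 0.3185, 0.1193]
tcp_rot: [[-0.206, 0.979, -0.001], [0.979, 0.206, 0.0], [0.0, -0.0, -1.0]]
contact_force: [1.4, 0.3, -1.0]
gripper_width: 0.628
grip_force: 63.8
```

```bash
python3 go.py .505 .317 .041 .21
```

```text
delta [-1.9  1.3 78.3] roll -0.003 | pos [0.5034 0.3185 0.1193] psi 0.207 q7 -0.13 w 0.628 t 20.23
```

Call:
{"method": "arm_command", "body": {
  "deltas": [
    [-1,1,40,0],
    [-1,1,65,0],
    [-1,1,76,0],
    [-1,1,78,0],
    [-1,1,78,0]
  ]
}}

```text
time_s: 20.85
position: [0.5068, 0.3158, 0.042]
tcp_rot: [[-0.204, 0.979, 0.001], [0.979, 0.204, 0.0], [0.0, 0.001, -1.0]]
contact_force: [1.0, 0.2, -0.1]
gripper_width: 0.624
grip_force: 63.8
```

Call:
{"method": "arm_command", "body": {
  "deltas": [
    [0,0,0,0],
    [0,0,0,0],
    [0,0,0,0],
    [0,0,-50,0],
    [0,0,-110,0]
  ],
  "fingers": 80
}}

```text
time_s: 21.48
position: [0.506, 0.3154, 0.1521]
tcp_rot: [[-0.204, 0.979, -0.001], [0.979, 0.204, -0.001], [-0.001, -0.002, -1.0]]
contact_force: [0.1, -0.1, 0.6]
gripper_width: 0.94
grip_force: 0.0
```

```bash
python3 go.py .549 .0095 .18 .21
```

```text
delta [-308.3  -20.5  -27.6] roll -0.004 | pos [0.506  0.3154 0.1521] psi 0.206 q7 -0.14 w 0.94 t 21.48
```

Call:
{"method": "arm_command", "body": {
  "deltas": [
    [-45,-3,-28,-0.16],
    [-105,-7,-28,-0.33],
    [-165,-11,-28,-0.5],
    [-225,-15,-28,-0.66],
    [-280,-19,-28,-0.82]
  ],
  "fingers": 70
}}

```text
time_s: 22.1
position: [0.5452, 0.0356, 0.1795]
tcp_rot: [[-0.858, 0.514, 0.0], [0.514, 0.858, -0.0], [-0.001, -0.0, -1.0]]
contact_force: [1.1, -0.8, -1.2]
gripper_width: 0.819
grip_force: 0.0
```

```bash
python3 go.py .549 .0095 .14 1.03 1
```

```text
delta [-16.6 -20.4  39.5] roll 0.001 | pos [0.5452 0.0356 0.1795] psi 1.031 q7 0.91 w 0.819 t 22.1
```

Call:
{"method": "arm_command", "body": {
  "deltas": [
    [-17,-20,10,0],
    [-17,-20,30,0],
    [-17,-20,80,0],
    [-17,-20,120,0],
    [-17,-20,134,0]
  ]
}}

```text
time_s: 22.72
position: [0.5485, 0.0118, 0.0437]
tcp_rot: [[-0.855, 0.518, -0.002], [0.518, 0.855, -0.0], [0.002, -0.002, -1.0]]
contact_force: [0.6, -0.1, -0.4]
gripper_width: 0.821
grip_force: 0.0
```

Call:
{"method": "arm_command", "body": {
  "deltas": [
    [0,0,0,0],
    [0,0,0,0],
    [0,0,0,0],
    [0,0,0,0],
    [0,0,-15,0]
  ],
  "fingers": 18
}}

```text
time_s: 23.35
position: [0.5492, 0.0119, 0.061]
tcp_rot: [[-0.855, 0.518, -0.0], [0.518, 0.855, -0.0], [0.0, -0.0, -1.0]]
contact_force: [0.5, 0.7, -0.4]
gripper_width: 0.32
grip_force: 58.6
```

```bash
python3 go.py .5814 .3285 .18 1.78 1
```

```text
delta [ 136.6  287.5 -119.1] roll -0.754 | pos [0.5492 0.0119 0.061 ] psi 1.026 q7 0.94 w 0.32 t 23.35
```

Call:
{"method": "arm_command", "body": {
  "deltas": [
    [0,0,-60,-0.1],
    [0,0,-119,-0.25],
    [27,57,-119,-0.4],
    [54,114,-119,-0.56],
    [80,168,-119,-0.72]
  ]
}}

```text
time_s: 23.98
position: [0.568, 0.1988, 0.1809]
tcp_rot: [[-0.984, -0.179, 0.002], [-0.179, 0.984, -0.0], [-0.001, -0.0, -1.0]]
contact_force: [0.2, 0.2, -0.3]
gripper_width: 0.321
grip_force: 58.9
```

```bash
python3 go.py .5814 .3285 .18 1.78 1
```

```text
delta [-36.4 125.2   1. ] roll -0.029 | pos [0.568  0.1988 0.1809] psi 1.751 q7 1.21 w 0.321 t 23.98
```

Call:
{"method": "arm_command", "body": {
  "deltas": [
    [-18,60,0,-0.03],
    [-36,118,0,-0.03],
    [-36,124,30,-0.03],
    [-36,124,65,-0.03],
    [-36,124,65,-0.03]
  ]
}}

```text
time_s: 24.6
position: [0.581, 0.3248, 0.1136]
tcp_rot: [[-0.979, -0.204, -0.002], [-0.204, 0.979, -0.002], [0.003, -0.001, -1.0]]
contact_force: [0.2, -0.3, 1.0]
gripper_width: 0.317
grip_force: 58.9
```

```bash
python3 go.py .5814 .3285 .05 1.78 1
python3 - <<'E'
from fit import *
i=camera("scene");b=cv2.resize(i,None,fx=8,fy=8,interpolation=2)
cv2.imwrite("pics/t10.png",b[8*120:8*195,8*135:8*235])
E
```

```text
delta [-1.4  3.7 63.6] roll -0.004 | pos [0.581  0.3248 0.1136] psi 1.776 q7 1.09 w 0.317 t 24.6
```

View pics/t10.png

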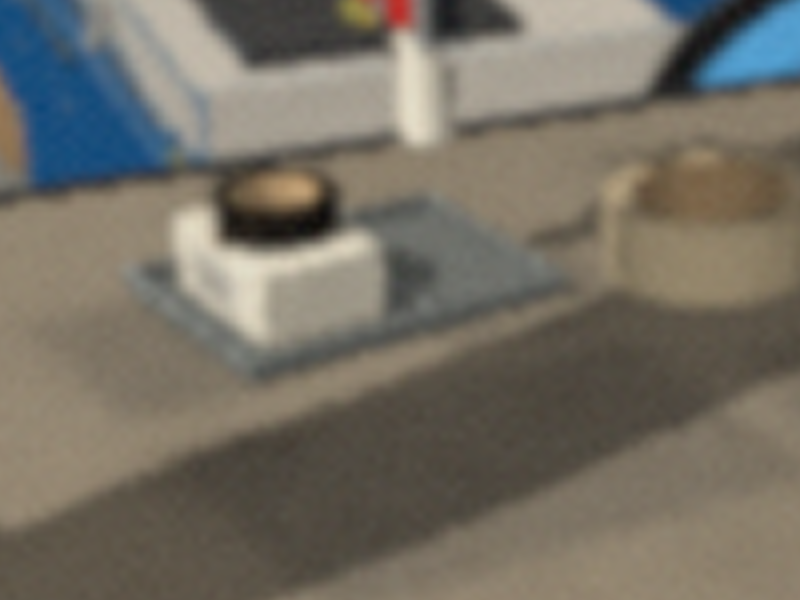

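The black tape lies flat and central on the carton (278,205). The glue stick is over the narrow pocket, with its foot at (424,140). Lower and release.

Call:
{"method": "arm_command", "body": {
  "deltas": [
    [-3,4,30,0],
    [-3,4,50,0],
    [-3,4,61,0],
    [-3,4,64,0],
    [-3,4,64,0]
  ]
}}

```text
time_s: 25.28
position: [0.5842, 0.3299, 0.0509]
tcp_rot: [[-0.979, -0.204, 0.001], [-0.204, 0.979, 0.0], [-0.001, 0.0, -1.0]]
contact_force: [-0.3, 0.4, -0.9]
gripper_width: 0.317
grip_force: 58.9
```

Call:
{"method": "arm_command", "body": {
  "deltas": [
    [0,0,0,0],
    [0,0,0,0],
    [0,0,-30,0],
    [0,0,-80,0],
    [0,0,-130,0]
  ],
  "fingers": 55
}}

```text
time_s: 25.9
position: [0.5838, 0.3298, 0.182]
tcp_rot: [[-0.979, -0.204, 0.0], [-0.204, 0.979, 0.0], [-0.0, 0.0, -1.0]]
contact_force: [-0.4, -0.3, -0.6]
gripper_width: 0.645
grip_force: 0.0
```

Call:
{"method": "arm_command", "body": {
  "deltas": [
    [15,-55,0,0],
    [30,-110,0,0],
    [45,-165,0,0],
    [60,-220,0,0],
    [60,-220,0,0]
  ]
}}

```text
time_s: 26.52
position: [0.5703, 0.0975, 0.1808]
tcp_rot: [[-0.98, -0.198, 0.001], [-0.198, 0.98, -0.002], [-0.0, -0.002, -1.0]]
contact_force: [-0.2, 0.6, -0.5]
gripper_width: 0.645
grip_force: 0.0
```

```bash
python3 - <<'E'
from fit import *
o=get_obs();print(o['time_s'],o['position'])
i=camera("scene");b=cv2.resize(i,None,fx=8,fy=8,interpolation=2)
M=box(.06,.085,.035)
P=[(cyl(.03,.095),(.5814,.3285,0),.003),(cyl(.057,.019),(.505,.316,0),.038)]
for m,p,z in P: cv2.polylines(b,[np.round((hull(m,p,"scene",z)+.5)*8).astype(int)],True,(0,255,0),1)
cv2.imwrite("pics/t11.png",b[8*120:8*195,8*135:8*235])
for q,m,z in(("glue_1_centre",P[0][0],.003),("black_tape_centre",P[1][0],.038),("carton_centre",M,.003)):
    for d in silhouettes(q,"scene"): print(q,np.round(d['rect']),round(d['score'],2),fit(d['pixels'],m,[.2],"scene",z))
E
```

```text
26.525 [0.57027963 0.09752527 0.18077361]
glue_1_centre [185. 129. 195. 152.] 0.72 (array([0.58794562, 0.34275965, 0.2032017 ]), np.float64(0.8057713651498335))
black_tape_centre [159. 141. 177. 151.] 0.54 (array([0.50620205, 0.31658125, 0.23573984]), np.float64(0.910771418414504))
carton_centre [158. 148. 182. 164.] 0.73 (array([0.50387803, 0.3169529 , 0.13715011]), np.float64(0.6444264943457189))
carton_centre [314. 268. 363. 321.] 0.73 (array([ 0.62778713, -0.4898128 , -0.0049974 ]), np.float64(0.9672258465361914))
carton_centre [213. 219. 252. 250.] 0.66 (array([ 0.5178694 , -0.20915115,  1.40944058]), np.float64(0.9475016655562958))
carton_centre [160. 140. 177. 151.] 0.39 (array([ 0.52848369,  0.40284562, -0.23363281]), np.float64(0.5922644770959378))
```

View pics/t11.png

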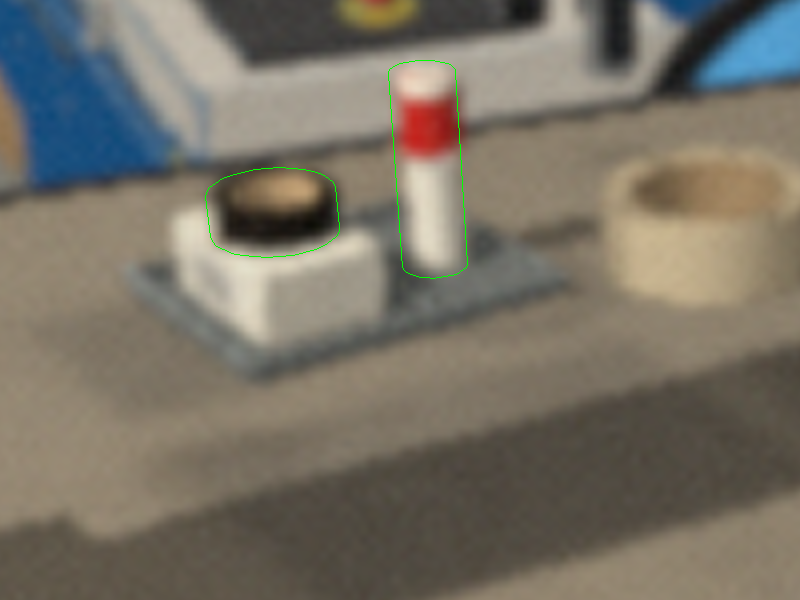

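Everything sits as planned: the glue is upright in the narrow pocket (432,170), and the tape is on the carton within a few mm of its centre. Handing in.

```bash
python3 -c "
from rig import *
print(hand_in())"
```

```text
the job is handed in; nothing more can be done
None
```

Both kits are made up and the job is handed in at about 27 s. The last camera views showed every item in its pocket, with the black tape within a few mm of the carton's centre; the hand-in gave no verdict.

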